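# Move the solvent containers on by one station

### The job

Move each of the three amber containers on to its next station: the tall round bottle from the balance to the middle of the stirrer's plate, the square bottle from the stirrer to the middle of the low solvent tray, and the squat jar from the tray to the middle of the balance pan. A station takes one container at a time, so first park one of them, let go, on the free cork disc, and leave the disc empty at the end. Keep the containers upright, set them down gently without dropping them, and leave the beaker, the vial rack and the filter tin where they are.

Things in the scene. Friction and masses are not known exactly. Their poses are not given: they have to be found in the camera images.
- tall_center (a point): Tall round amber glass bottle with a blank paper label and a narrow white screw cap, about 0.13 to 0.25 kg; 94 mm high in all, body 54 mm in diameter and straight from its underside to 66 mm up, shoulder above it, cap 32 mm in diameter. The point is on its axis half-way up (47 mm above its underside); z is up. It can be gripped across the body at this height. Starts upright on the balance pan.
- square_center (a point): Square amber glass bottle with a blank paper label and a narrow white screw cap, about 0.13 to 0.25 kg; 78 mm high in all, body 50 x 50 mm and straight from its underside to 54 mm up, cap 32 mm in diameter. The point is on its axis half-way up (39 mm above its underside); x and y are square to its flat sides, z is up. It can be gripped across two flat sides at this height. Starts upright on the stirrer plate, turned by up to about 50 degrees from its x axis.
- jar_center (a point): Squat round amber glass jar with a wide flat white lid, about 0.14 to 0.28 kg; 58 mm high in all, glass body 66 mm in diameter from its underside to 41 mm up, lid 64 mm in diameter above it. The point is on its axis half-way up (29 mm above its underside); z is up. It can be gripped across the body at this height. Starts upright in the solvent tray.
- balance_pan (a point): Fixed bench balance: white case 165 mm deep, 130 mm wide, 47 mm high, with a small display at its front (-x side) and a flat round steel pan, 100 mm in diameter, that does not give. The point is the middle of the pan's upper face, 52 mm above the bench; x points away from the display, z up.
- stirrer_plate (a point): Fixed magnetic stirrer: grey case 160 mm deep, 124 mm wide, with a black knob on its front (-x side) and a flat square white ceramic plate, 108 x 108 mm. The point is the middle of the plate's upper face, 44 mm above the bench; x points away from the knob side, z up.
- tray_floor (a point): Fixed low white plastic solvent tray, 130 x 130 mm outside, rim 12 mm above the bench, walls 4 mm thick. The point is the middle of its inner floor, 4 mm above the bench; z is up.
- cork_top (a point): Fixed cork disc, 110 mm in diameter, the free parking spot. The point is the middle of its upper face, 18 mm above the bench; z is up.
- beaker_center (a point): Small empty glass beaker, loose, 56 mm in diameter, 65 mm high; the point is at its centre. A bystander, to be left where it is.
- rack_center (a point): White vial rack with black-capped vials, loose, 50 x 85 mm, 44 mm high; the point is at its centre, y along its long side. A bystander, to be left where it is.
- tin_center (a point): Flat round metal filter tin, loose, 62 mm in diameter, 28 mm high; the point is at its centre. A bystander, to be left where it is.

How it is judged:
By the outcome, as a careful person would: the job done as asked, in the order asked, and still so for the second after the job is handed in, with the robot touching nothing.
It also fails if it takes over 125 s, if anything falls off the work surface, if the arm or the gripper's body presses on something with over 40 N, if the wrist force passes 120 N, or if a joint passes its speed limit or range.

### The arm

A 6-joint arm with a two-finger parallel gripper is mounted at the origin on the work surface. World frame = base frame: x ahead of the robot, y to its left, z up, the work surface at z = 0. Lengths are in m, angles in rad, forces in N, time in s.
With the tool pointing down it reaches from about 0.25 to 0.725 m from the base axis. Payload 4 kg.
Tool frame: the origin (TCP) lies between the finger pads; the fingertips stand bot.nose_length ahead of it and the grasp point (between the pads) lies 3 mm ahead of it (bot.nose_length is the distance from the TCP to the fingertips, in m); z points along the fingers, y is the direction in which the jaws open and shut (so a half turn about z gives the same grasp; the last joint's range is limited). The gripper opens to 85 mm and grips with 20 to 120 N. Pads are 22 mm wide; open, the fingers measure 114 mm over their backs; the gripper's body (76 mm by 85 mm) begins 54 mm behind the grasp point. The pads swing forward as they close: fully open they stand 13 mm farther back than shut.
Start: joints at [-1.108, 0.241, 0.005, 1.335, 0, 1.571], TCP at [0.223, -0.447, 0.253] pointing down, gripper open.
Joint ranges: [-2.72, 2.72], [-1.05, 1.87], [-1.09, 1.28], [-1.99, 2.15], [-1.42, 1.44], [-3.14, 3.14]. Speed limits (rad/s): [2.79, 2.79, 3.14, 3.14, 3.14, 3.14].

### API

Orientations are given as a unit quaternion [x, y, z, w].
In Python, from plant import monitor, eyes, ticket, bot gives the robot as it stands.
- The arm moves only by the shell command python3 -m pendant 'ROWS' [FORCE]. ROWS is JSON, a list that holds one entry, the list of rows, each a list of 5 numbers: the finger opening in mm, from 0 to 85.4, then the shift along the tool's x, y, z in mm, then the turn about the tool's z in rad. A call has 1 to 20 rows; each row shifts and turns the commanded pose from where the row before left it, along the tool's axes as they then stand; what a row does not reach is not made up. A row lasts 1/10 s, in which the tool goes at most 50 mm and 8.59 degrees, less where a joint would pass 70% of its speed; a pose out of reach is approached as far as the arm can. A call with a gripper value outside its range is refused whole. The fingers move at their own pace and stop on an object; FORCE is the grip in N (left out, the last holds). Time passes only in rows, so rows that do not move let the fingers close. It gives the time, the measured TCP pose, the force and the opening at its end, in the units of the state.
- monitor.get_state(): the state, without advancing time (a new reading comes with each control period).
- eyes.get_image(name): name is "side" or "top" or "wrist"; returns the picture (384x512x3 uint8, blue, green, red); there is no depth.
- eyes.camera_info(name): a dict with "vfov" (degrees; the focal length in pixels is half the picture's height over the tangent of half this angle, whatever the lens; pixels are square), "cx", "cy" (the principal point, pixels), "position" and "rotation" of the camera in the world; the wrist camera has in their place "mount" (4x4, takes a point from camera to tool coordinates, whose origin is the TCP and whose axes are the flange's). Camera axes: x right, y down, z forward; pixel columns grow to the right and rows downward; lengths in m; the calibration is good to about 2 mm. A picture is of the moment at which its call begins: read the wrist's pose just before it. camera_info takes no time and is no camera call.
- ticket.finish_job(): hands the job in, once; it reports no verdict.
The state is a dict: "t": time; "qpos": joint angles; "qd": joint speeds; "joint_efforts": joint torques, N m; "position": TCP position; "ee_rot": TCP orientation; "contact_force": force on the tool from outside, world axes, zero at the start; "ft_torque": the same for the moment, N m; "finger_gap": finger opening in m.
Only numpy, scipy, OpenCV 4.12 (cv2) and the standard library are available. Lean on these libraries where they do the work, as an engineer would, in place of code of your own. Each camera call takes 0.05 s, during which the arm holds its last target.

## Working session

There is one attempt and no reset: what is moved stays moved. The work goes in short steps, Python scripts to look and compute and a shell command to move; the robot and the scene stay as the last step left them, time stands still between calls to the robot, and variables do not carry over. Pictures are saved under pics/ and viewed, and the job is handed in when it is done.

```bash
ls; mkdir -p pics
python3 - <<'E'
from plant import monitor, eyes, ticket, bot
import cv2
print(monitor.get_state()); print(bot.nose_length)
for n in ("side","top","wrist"):
    print(n, eyes.camera_info(n))
for n in ("side","top"):
    cv2.imwrite(f"pics/{n}0.png", eyes.get_image(n))
E
```

```text
pics
{'t': 0.0, 'qpos': array([-1.10800397e+00,  2.41422018e-01,  3.73432101e-03,  1.33519695e+00,
       -1.01083730e-05,  1.57082004e+00]), 'qd': array([ 4.21109211e-05,  1.85927019e-04,  5.13411446e-04, -1.53922696e-03,
        1.89055176e-04, -2.38950665e-04]), 'joint_efforts': array([ 2.15035639e-04, -3.72319329e+01,  2.52407026e+01,  1.70027954e-02,
        3.59432420e-05, -8.62991811e-08]), 'position': array([ 0.22296256, -0.44688658,  0.25241225]), 'ee_rot': array([ 9.73349336e-01,  2.29325053e-01, -2.44395421e-04, -1.01516683e-03]), 'contact_force': array([-0.58267377,  0.2996144 ,  0.34756019]), 'ft_torque': array([-0.02516109, -0.00749702, -0.03375035]), 'finger_gap': 0.0855251582019178}
0.022
side {'vfov': 42.102906804716895, 'cx': 266.30129000358977, 'cy': 195.22809194789934, 'position': array([0.11705164, 0.88587689, 0.79207499]), 'rotation': array([-0.20489053,  0.86254417, -0.45312974,  0.09333207])}
top {'vfov': 44.66224235969569, 'cx': 257.6042374269992, 'cy': 189.33803309010406, 'position': array([ 0.41555964, -0.03308558,  1.42669276]), 'rotation': array([-0.70360429,  0.70920216, -0.02177766,  0.03871744])}
wrist {'vfov': 64.51619339670734, 'cx': 262.67680318455587, 'cy': 191.89517131132192, 'mount': array([[-6.57807013e-04, -9.57247211e-01, -2.89270364e-01,
         7.40781912e-02],
       [ 9.99999557e-01, -8.24578752e-04,  4.54657671e-04,
         5.76485950e-04],
       [-6.73745983e-04, -2.89269937e-01,  9.57247329e-01,
        -1.20492413e-01],
       [ 0.00000000e+00,  0.00000000e+00,  0.00000000e+00,
         1.00000000e+00]])}
```

View pics/top0.png

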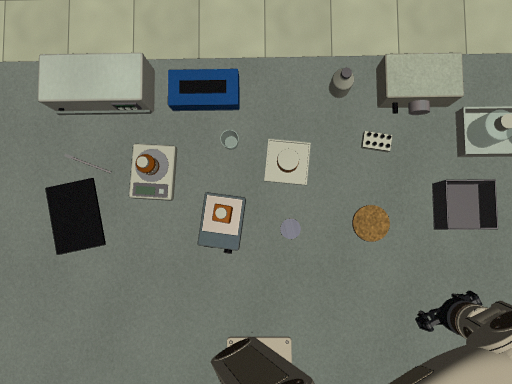

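View pics/side0.png

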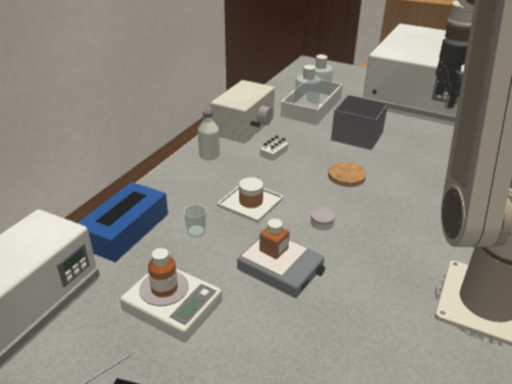

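```bash
cat > h.py <<'E'
import numpy as np, cv2
from scipy.spatial.transform import Rotation as R
from plant import monitor, eyes, bot
def cam(n, st=None):
    i=eyes.camera_info(n); f=192/np.tan(np.radians(i['vfov']/2))
    if n=='wrist':
        Rt=R.from_quat(st['ee_rot']).as_matrix(); M=np.array(i['mount'])
        Rm=Rt@M[:3,:3]; p=np.array(st['position'])+Rt@M[:3,3]
    else:
        Rm=np.array(R.from_quat(i['rotation']).as_matrix()); p=np.array(i['position'])
    return f,i['cx'],i['cy'],Rm,p
def ray(c,u,v,z):
    f,cx,cy,Rm,p=c; d=Rm@np.array([(u-cx)/f,(v-cy)/f,1]); return p+d*(z-p[2])/d[2]
def proj(c,P):
    f,cx,cy,Rm,p=c; q=(np.atleast_2d(P)-p)@Rm; return np.c_[q[:,0]/q[:,2]*f+cx,q[:,1]/q[:,2]*f+cy]
def circ(x,y,z,r,n=60):
    a=np.linspace(0,2*np.pi,n); return np.c_[x+r*np.cos(a),y+r*np.sin(a),np.full(n,z)]
def rect(x,y,z,w,d,yaw):
    c,s=np.cos(yaw),np.sin(yaw); k=np.array([[w,d],[-w,d],[-w,-d],[w,-d],[w,d]])/2
    return np.c_[x+c*k[:,0]-s*k[:,1],y+s*k[:,0]+c*k[:,1],np.full(5,z)]
def crop(im,u0,v0,w,h,s,name):
    cv2.imwrite(name,cv2.resize(im[v0:v0+h,u0:u0+w],None,fx=s,fy=s,interpolation=cv2.INTER_CUBIC))
E
python3 - <<'E'
from h import *
im=cv2.imread('pics/top0.png'); crop(im,120,125,130,130,5,'pics/t1.png') if 0 else crop(im,120,125,133,120,6,'pics/t1.png'); crop(im,255,125,145,125,5,'pics/t2.png')
im=cv2.imread('pics/side0.png'); crop(im,110,130,265,200,3,'pics/s1.png')
E
```

```text
(no output)
```

View pics/t1.png

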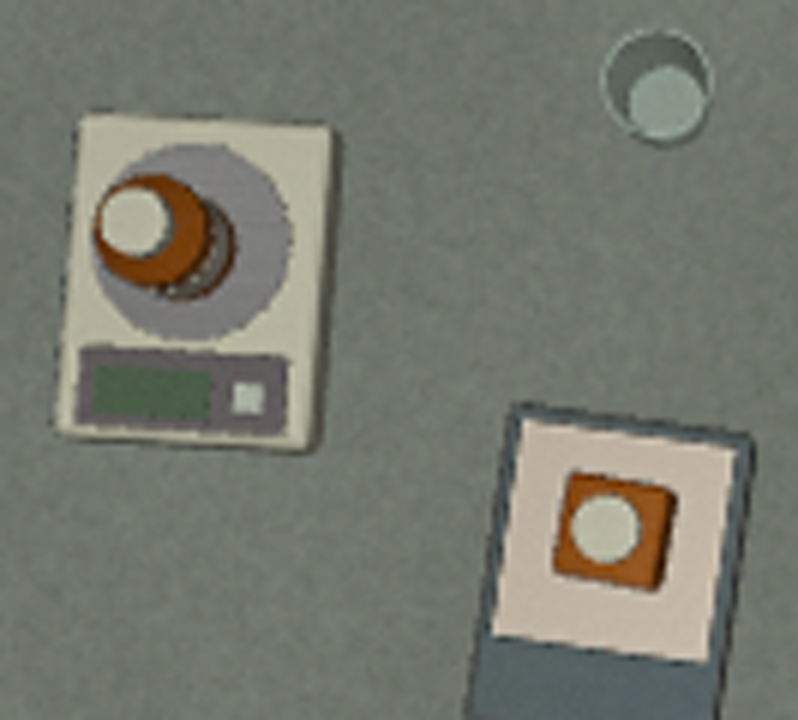

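View pics/t2.png

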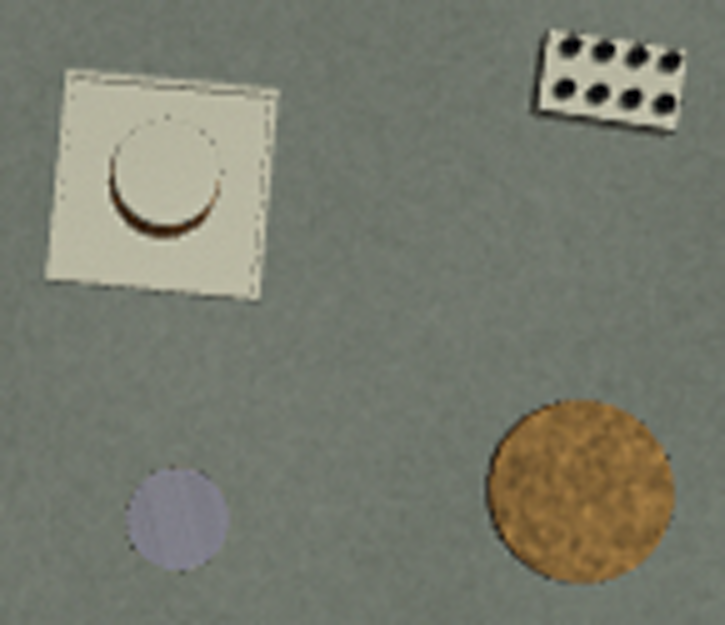

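View pics/s1.png

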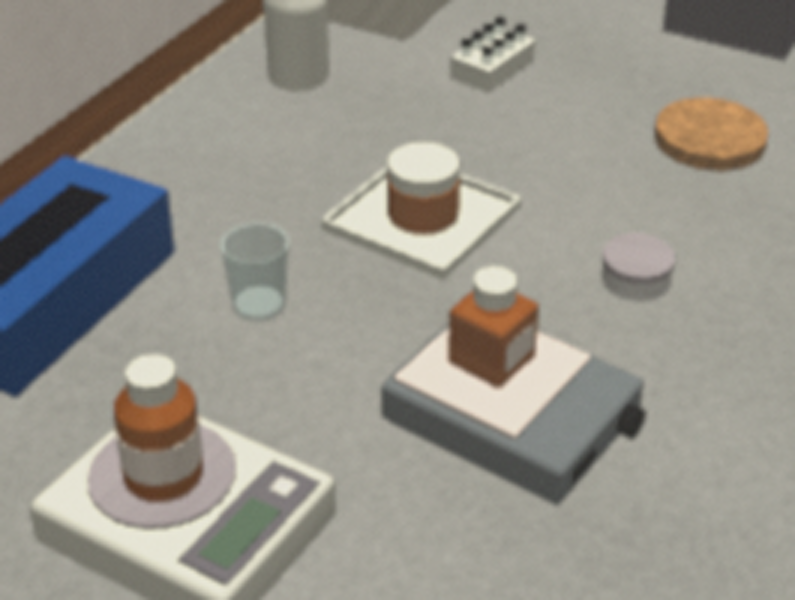

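Run:
```python
from h import *
c=cam('top'); cs=cam('side')
a=lambda U,V:(120+(U+.5)/6-.5,125+(V+.5)/6-.5)
b=lambda U,V:(255+(U+.5)/5-.5,125+(V+.5)/5-.5)
def p(n,uv,z): 
    r=ray(c,*uv,z); print(n,r.round(4)); return r
T=p('tall',a(135,221),.146);PN=p('pan',a(192.5,242),.052);Q=p('sqcap',a(606,529),.122)
J=p('jar',b(166,171),.062);K=p('cork',b(582,491),.018);p('tin',b(178,519),.028);p('beaker',a(657,87),.065)
sq=np.array([p('sq',a(*k),.098) for k in[(570,471),(678,487),(659,591),(553,574)]])
st=np.array([p('st',a(*k),.044) for k in[(522,416),(738,447),(708,663),(493,637)]])
tr=np.array([p('tr',b(*k),.012) for k in[(66,69),(279,89),(260,299),(45,279)]])
rk=np.array([p('rk',b(*k),.044) for k in[(551,30),(687,48),(677,131),(538,112)]])
for n,k in(('sq',sq),('st',st),('tr',tr),('rk',rk)):
    d=[k[i]-k[(i+1)%4] for i in range(4)]
    print(n,k.mean(0).round(4),[round(float(np.hypot(*x[:2])),4) for x in d],[round(float(np.degrees(np.arctan2(x[1],x[0]))%90),1) for x in d])
im=cv2.resize(cv2.imread('pics/side0.png')[130:330,110:375],None,fx=3,fy=3)
def dr(P):
    q=proj(cs,P); q=((q-[110,130]+.5)*3-.5); cv2.polylines(im,[np.round(q).astype(int)],False,(255,0,255),1)
dr(circ(*T[:2],.146,.016));dr(circ(*T[:2],.052,.027));dr(circ(*PN[:2],.052,.05))
dr(circ(*Q[:2],.122,.016));dr(rect(*sq.mean(0)[:2],.098,.05,.05,np.radians(80)));
dr(circ(*J[:2],.062,.032));dr(circ(*K[:2],.018,.055));dr(tr[[0,1,2,3,0]]);dr(st[[0,1,2,3,0]])
cv2.imwrite('pics/s2.png',im)
```

```text
tall [0.6064 0.3181 0.146 ]
pan [0.6096 0.315  0.052 ]
sqcap [0.4629 0.1018 0.122 ]
jar [ 0.6222 -0.0903  0.062 ]
cork [ 0.4331 -0.3381  0.018 ]
tin [ 0.4181 -0.0962  0.028 ]
beaker [0.6824 0.0825 0.065 ]
sq [0.4914 0.1214 0.098 ]
sq [0.4834 0.07   0.098 ]
sq [0.4342 0.0791 0.098 ]
sq [0.4426 0.1295 0.098 ]
st [0.522  0.1516 0.044 ]
st [0.5057 0.0444 0.044 ]
st [0.3995 0.0596 0.044 ]
st [0.413  0.1657 0.044 ]
tr [ 0.6935 -0.0319  0.012 ]
tr [ 0.6796 -0.162   0.012 ]
tr [ 0.5508 -0.1483  0.012 ]
tr [ 0.5642 -0.018   0.012 ]
rk [ 0.7075 -0.3216  0.044 ]
rk [ 0.6956 -0.4019  0.044 ]
rk [ 0.6457 -0.3945  0.044 ]
rk [ 0.658  -0.3126  0.044 ]
sq [0.4629 0.1    0.098 ] [0.052, 0.05, 0.051, 0.0495] [81.1, 79.5, 80.5, 80.7]
st [0.4601 0.1053 0.044 ] [0.1084, 0.1073, 0.1069, 0.11] [81.3, 81.9, 82.8, 82.7]
tr [ 0.622  -0.0901  0.012 ] [0.1308, 0.1296, 0.131, 0.1301] [83.9, 84.0, 84.1, 83.9]
rk [ 0.6767 -0.3577  0.044 ] [0.0812, 0.0505, 0.0828, 0.0502] [81.6, 81.5, 81.4, 79.7]
```

View pics/s2.png

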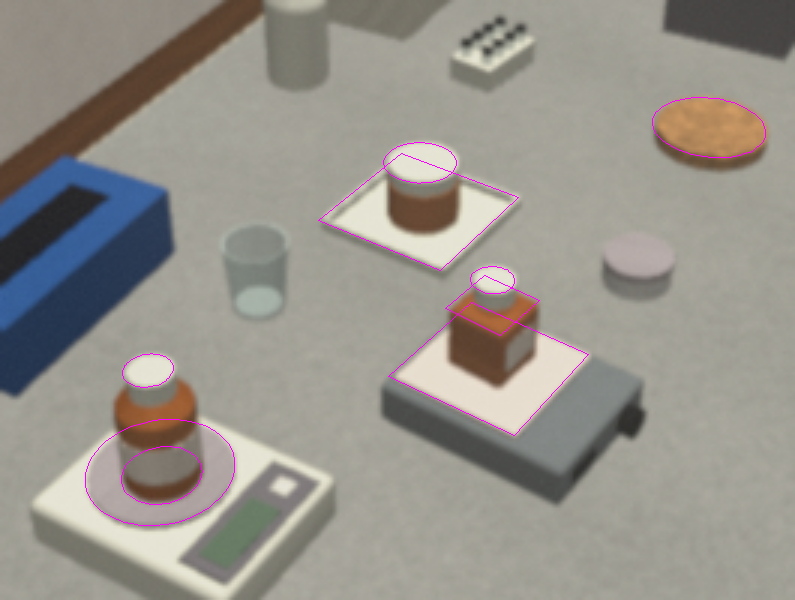

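```bash
python3 -m pendant '[[[85,0,0,0,-0.135],[85,0,0,0,-0.135],[85,0,0,0,-0.135],[85,0,0,0,-0.135],[85,0,0,0,-0.135],[85,0,0,0,-0.135],[85,0,0,0,-0.132],[85,0,0,0,0]]]' 60
cat > go.py <<'E'
# usage: go.py x y z : shift in tool axes (mm) needed from measured pose
import sys; from h import *
s=monitor.get_state(); Rt=R.from_quat(s['ee_rot']).as_matrix(); p=np.array(s['position'])
d=np.array(list(map(float,sys.argv[1:4])))-p
print('t',round(s['t'],2),'pos',p.round(4),'yaw x',round(float(np.degrees(np.arctan2(Rt[1,0],Rt[0,0]))),2),'tilt z',Rt[:,2].round(4),'q6',np.degrees(s['qpos'][5]).round(1),'F',np.round(s['contact_force'],1),'gap',round(s['finger_gap'],4))
print('shift mm',(Rt.T@d*1000).round(1),'len',round(float(np.linalg.norm(d))*1000))
E
python3 go.py .6222 -.0903 .25
```

```text
t: 0.9
position: [0.2231, -0.4471, 0.2528]
ee_rot: [0.763, 0.646, 0.0, -0.001]
contact_force: [0.1, -0.8, 0.0]
finger_gap: 0.0844
t 0.9 pos [ 0.2231 -0.4471  0.2528] yaw x 80.48 tilt z [-6.0e-04  1.1e-03 -1.0e+00] q6 36.0 F [ 0.1 -0.8  0. ] gap 0.0844
shift mm [417.9 334.6   3. ] len 535
```

```bash
python3 -m pendant '[[[85,20,16,0,0],[85,35,28,0,0],[85,35,28,0,0],[85,35,28,0,0],[85,35,28,0,0],[85,35,28,0,0],[85,35,28,0,0],[85,35,28,0,0],[85,35,28,0,0],[85,35,28,0,0],[85,35,28,0,0],[85,30,24,0,0],[85,18,15,0,0],[85,0,0,0,0],[85,0,0,0,0]]]'
python3 go.py .6222 -.0903 .25
python3 - <<'E'
from h import *
s=monitor.get_state(); im=eyes.get_image('wrist'); c=cam('wrist',s)
cv2.imwrite('pics/w1.png',im)
print(proj(c,[[.6222,-.0903,.062]]))
q=np.round(proj(c,circ(.6222,-.0903,.062,.032))).astype(int); im=im.copy(); cv2.polylines(im,[q],False,(255,0,255),1)
cv2.imwrite('pics/w1o.png',im)
E
```

```text
t: 2.4
position: [0.6224, -0.0902, 0.2524]
ee_rot: [0.764, 0.646, -0.001, -0.001]
contact_force: [-0.1, 0.8, 0.5]
finger_gap: 0.0846
t 2.4 pos [ 0.6224 -0.0902  0.2524] yaw x 80.44 tilt z [-1.9e-03 -2.0e-04 -1.0e+00] q6 91.3 F [-0.1  0.8  0.5] gap 0.0846
shift mm [-0.2 -0.2  2.4] len 2
[[262.10541125 173.07559832]]
```

View pics/w1o.png

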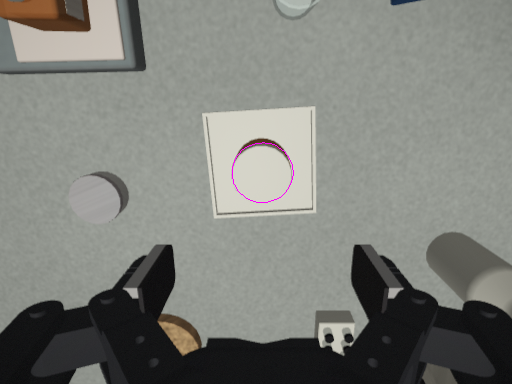

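The overlay shows the lid centre at about (262,172), which matches the prediction of (262,173). Descending.

```bash
python3 -m pendant '[[[85,0,0,30,0],[85,0,0,45,0],[85,0,0,45,0],[85,0,0,40,0],[85,0,0,30,0],[85,0,0,15,0],[85,0,0,8,0],[85,0,0,0,0],[85,0,0,0,0]]]'
python3 go.py .6222 -.0903 .039
python3 - <<'E'
from h import *
cv2.imwrite('pics/w2.png',eyes.get_image('wrist'))
E
```

```text
t: 3.35
position: [0.6232, -0.0912, 0.0416]
ee_rot: [0.764, 0.646, 0.001, 0.001]
contact_force: [0.3, 1.1, 0.4]
finger_gap: 0.0852
t 3.35 pos [ 0.6232 -0.0912  0.0416] yaw x 80.42 tilt z [ 1.9e-03 -3.0e-04 -1.0e+00] q6 91.3 F [0.3 1.1 0.4] gap 0.0852
shift mm [ 0.8 -1.2  2.6] len 3
```

View pics/w2.png

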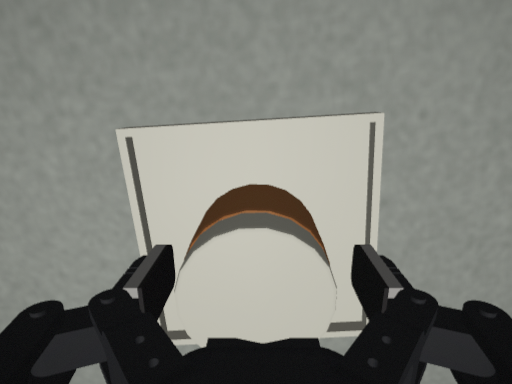

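```bash
python3 -m pendant '[[[85,0.5,-1.2,2,0],[85,0,0,0,0],[66,0,0,0,0],[62,0,0,0,0],[60,0,0,0,0],[60,0,0,0,0],[60,0,0,0,0],[60,0,0,0,0]]]' 50
python3 go.py .6222 -.0903 .25
```

```text
t: 4.2
position: [0.6221, -0.0898, 0.0392]
ee_rot: [0.763, 0.646, 0.0, 0.0]
contact_force: [-0.6, 0.4, 6.1]
finger_gap: 0.0645
t 4.2 pos [ 0.6221 -0.0898  0.0392] yaw x 80.5 tilt z [ 1.2e-03 -1.0e-04 -1.0e+00] q6 91.3 F [-0.6  0.4  6.1] gap 0.0645
shift mm [  -0.5    0.5 -210.8] len 211
```

```bash
python3 -m pendant '[[[58,0,0,0,0],[58,0,0,-5,0],[58,0,0,-15,0],[58,0,0,-30,0],[58,0,0,-40,0],[58,0,0,-40,0],[58,0,0,-40,0],[58,0,0,-25,0],[58,0,0,-5,0],[58,0,0,0,0]]]'
python3 go.py .4331 -.3381 .235
python3 - <<'E'
from h import *
im=eyes.get_image('side');cv2.imwrite('pics/s3.png',im)
crop(im,170,60,200,150,4,'pics/s3c.png')
E
```

```text
t: 5.2
position: [0.6217, -0.0898, 0.2383]
ee_rot: [0.763, 0.646, 0.0, 0.0]
contact_force: [-0.2, -0.0, -1.9]
finger_gap: 0.0641
t 5.2 pos [ 0.6217 -0.0898  0.2383] yaw x 80.49 tilt z [ 7.e-04 -1.e-04 -1.e+00] q6 91.3 F [-0.2 -0.  -1.9] gap 0.0641
shift mm [-276.  -145.     3.2] len 312
```

View pics/s3c.png

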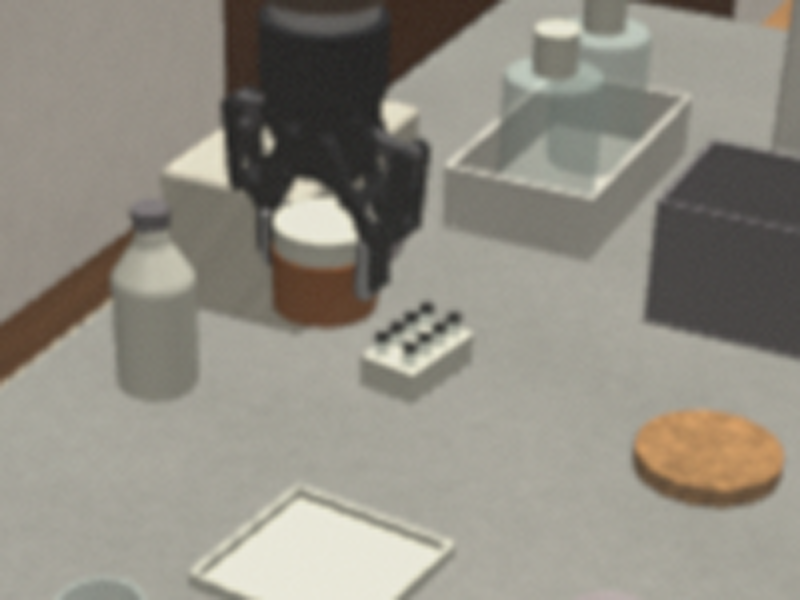

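```bash
python3 -m pendant '[[[58,-15,-8,0,0],[58,-32,-17,0,0],[58,-39,-20,0,0],[58,-39,-20,0,0],[58,-39,-20,0,0],[58,-39,-20,0,0],[58,-34,-18,0,0],[58,-24,-13,0,0],[58,-12,-7,0,0],[58,-3,-2,0,0],[58,0,0,0,0],[58,0,0,0,0]]]'
python3 go.py .4331 -.3381 .060
```

```text
t: 6.45
position: [0.4336, -0.3371, 0.2379]
ee_rot: [0.763, 0.647, 0.0, -0.0]
contact_force: [0.3, 0.9, -1.0]
finger_gap: 0.0642
t 6.45 pos [ 0.4336 -0.3371  0.2379] yaw x 80.57 tilt z [-2.e-04  9.e-04 -1.e+00] q6 61.5 F [ 0.3  0.9 -1. ] gap 0.0642
shift mm [ -1.2  -0.2 177.9] len 178
```

```bash
python3 -m pendant '[[[58,-1,0,10,0],[58,0,0,25,0],[58,0,0,40,0],[58,0,0,40,0],[58,0,0,30,0],[58,0,0,20,0],[58,0,0,10,0],[58,0,0,3,0],[58,0,0,0,0],[58,0,0,0,0]]]'
python3 go.py .4331 -.3381 .0532
```

```text
t: 7.45
position: [0.4339, -0.3396, 0.0616]
ee_rot: [0.763, 0.646, 0.0, 0.001]
contact_force: [-0.2, -0.7, -2.0]
finger_gap: 0.0648
t 7.45 pos [ 0.4339 -0.3396  0.0616] yaw x 80.51 tilt z [ 0.0021 -0.0016 -1.    ] q6 61.4 F [-0.2 -0.7 -2. ] gap 0.0648
shift mm [ 1.3 -1.   8.4] len 9
```

```bash
python3 -m pendant '[[[58,0,0,2,0],[58,0,0,2,0],[58,0,0,1.5,0],[58,0,0,1,0],[58,0,0,0,0],[58,0,0,0,0]]]'
python3 go.py .4331 -.3381 .0532;python3 -m pendant '[[[58,0,0,1,0],[58,0,0,0,0]]]';python3 go.py .4331 -.3381 .0532
```

```text
t: 8.05
position: [0.4328, -0.339, 0.0538]
ee_rot: [0.763, 0.646, 0.0, -0.0]
contact_force: [0.1, 0.7, -1.8]
finger_gap: 0.0644
t 8.05 pos [ 0.4328 -0.339   0.0538] yaw x 80.49 tilt z [-0.e+00  1.e-04 -1.e+00] q6 61.4 F [ 0.1  0.7 -1.8] gap 0.0644
shift mm [1.  0.2 0.6] len 1
t: 8.25
position: [0.4329, -0.3392, 0.0531]
ee_rot: [0.763, 0.646, -0.0, 0.0]
contact_force: [-1.2, -0.3, 1.5]
finger_gap: 0.0648
t 8.25 pos [ 0.4329 -0.3392  0.0531] yaw x 80.49 tilt z [ 3.e-04 -4.e-04 -1.e+00] q6 61.4 F [-1.2 -0.3  1.5] gap 0.0648
shift mm [ 1.1 -0.  -0.1] len 1
```

```bash
python3 -m pendant '[[[68,0,0,0,0],[75,0,0,0,0],[85,0,0,0,0],[85,0,0,0,0],[85,0,0,0,0],[85,0,0,-5,0],[85,0,0,-20,0],[85,0,0,-45,0],[85,0,0,-45,0],[85,0,0,-45,0],[85,0,0,-30,0],[85,0,0,0,0]]]'
python3 go.py .4629 .1015 .235
python3 - <<'E'
from h import *
s=monitor.get_state();im=eyes.get_image('wrist').copy(); c=cam('wrist',s)
for z,r in((.076,.032),(.018,.055)):
  cv2.polylines(im,[np.round(proj(c,circ(.4331,-.3381,z,r))).astype(int)],False,(255,0,255),1)
cv2.imwrite('pics/w3.png',im)
E
```

```text
t: 9.45
position: [0.435, -0.3408, 0.249]
ee_rot: [0.763, 0.646, 0.001, 0.006]
contact_force: [-0.3, 0.1, 0.0]
finger_gap: 0.085
t 9.45 pos [ 0.435  -0.3408  0.249 ] yaw x 80.49 tilt z [ 0.009  -0.007  -0.9999] q6 61.4 F [-0.3  0.1  0. ] gap 0.085
shift mm [440.9 -45.7  11.2] len 443
```

View pics/w3.png

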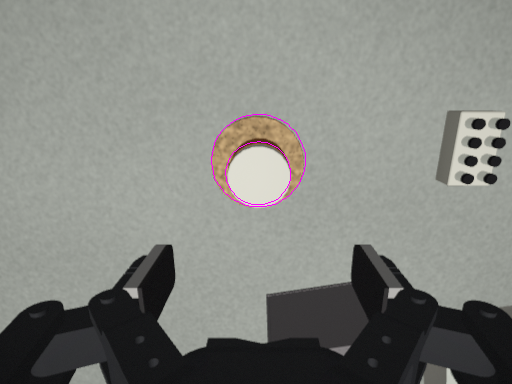

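```bash
python3 -m pendant '[[[85,15,-1.5,0,0],[85,35,-3.4,0,0],[85,45,-4.45,0,0],[85,45,-4.45,0,0],[85,45,-4.45,0,0],[85,45,-4.45,0,0],[85,45,-4.45,0,0],[85,45,-4.45,0,0],[85,45,-4.45,0,0],[85,45,-4.45,0,0],[85,20,-2,0,0],[85,9.4,-0.8,0,0],[85,0,0,0,0],[85,0,0,0,0]]]'
python3 go.py .4629 .1015 .09
python3 - <<'E'
from h import *
s=monitor.get_state();im=eyes.get_image('wrist').copy(); c=cam('wrist',s)
cv2.imwrite('pics/w4r.png',im)
for P in(circ(.4629,.1015,.122,.016),rect(.4629,.1015,.098,.05,.05,np.radians(-9.5)),rect(.4601,.1053,.044,.108,.108,np.radians(-8))):
  cv2.polylines(im,[np.round(proj(c,P)).astype(int)],False,(255,0,255),1)
cv2.imwrite('pics/w4.png',im)
E
```

```text
t: 10.9
position: [0.4619, 0.1008, 0.242]
ee_rot: [0.763, 0.646, -0.001, -0.0]
contact_force: [-0.5, -0.1, 0.6]
finger_gap: 0.0851
t 10.9 pos [0.4619 0.1008 0.242 ] yaw x 80.47 tilt z [-2.e-03 -9.e-04 -1.e+00] q6 111.9 F [-0.5 -0.1  0.6] gap 0.0851
shift mm [  1.    1.1 152. ] len 152
```

View pics/w4.png

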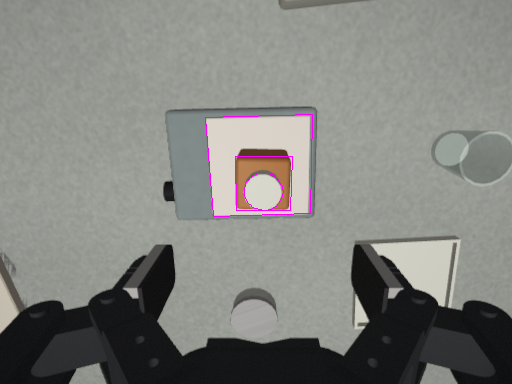

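```bash
python3 -m pendant '[[[85,0.5,0.6,15,0],[85,0,0,35,0],[85,0,0,40,0],[85,0,0,35,0],[85,0,0,20,0],[85,0,0,8,0],[85,0,0,0,0],[70,0,0,0,0],[55,0,0,0,0],[46,0,0,0,0],[44,0,0,0,0],[44,0,0,0,0],[44,0,0,0,0],[44,0,0,0,0],[44,0,0,0,0]]]' 50
python3 go.py .4629 .1015 .24
```

```text
t: 12.45
position: [0.4643, 0.1021, 0.0914]
ee_rot: [0.763, 0.646, 0.001, 0.001]
contact_force: [-0.9, 0.4, 6.6]
finger_gap: 0.0498
t 12.45 pos [0.4643 0.1021 0.0914] yaw x 80.49 tilt z [ 2.6e-03  4.0e-04 -1.0e+00] q6 111.9 F [-0.9  0.4  6.6] gap 0.0498
shift mm [  -0.7   -0.9 -148.7] len 149
```

```bash
python3 -m pendant '[[[42,0,0,0,0],[42,0,0,-5,0],[42,0,0,-15,0],[42,0,0,-30,0],[42,0,0,-35,0],[42,0,0,-30,0],[42,0,0,-20,0],[42,0,0,-10,0],[42,0,0,0,0],[42,0,0,0,0]]]'
python3 go.py .622 -.0901 .235
python3 - <<'E'
from h import *
im=eyes.get_image('side');cv2.imwrite('pics/s4.png',im)
crop(im,190,90,200,150,4,'pics/s4c.png')
E
```

```text
t: 13.45
position: [0.4628, 0.1018, 0.2338]
ee_rot: [0.763, 0.646, -0.001, -0.0]
contact_force: [-0.0, 0.4, -3.1]
finger_gap: 0.0491
t 13.45 pos [0.4628 0.1018 0.2338] yaw x 80.5 tilt z [-1.7e-03 -4.0e-04 -1.0e+00] q6 111.9 F [-0.   0.4 -3.1] gap 0.0491
shift mm [-163.   188.7   -1.4] len 249
```

View pics/s4c.png

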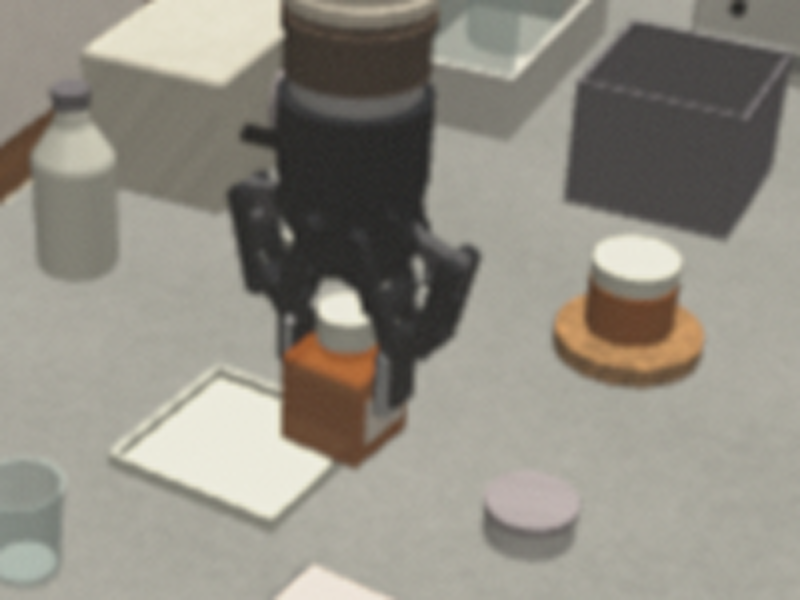

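Held upright, and the jar is standing centred on the cork. I'll move the square bottle to the tray at (-163, 188.7).

```bash
python3 -m pendant '[[[42,-8,9,0,0],[42,-20,23,0,0],[42,-28,33,0,0],[42,-30,35,0,0],[42,-30,35,0,0],[42,-24,27,0,0],[42,-15,17,0,0],[42,-6,7,0,0],[42,-2,2.7,0,0],[42,0,0,0,0],[42,0,0,0,0]]]'
python3 go.py .622 -.0901 .060
```

```text
t: 14.6
position: [0.6219, -0.0891, 0.2347]
ee_rot: [0.763, 0.647, -0.0, -0.0]
contact_force: [0.1, 0.8, -2.6]
finger_gap: 0.049
t 14.6 pos [ 0.6219 -0.0891  0.2347] yaw x 80.56 tilt z [-9.e-04  4.e-04 -1.e+00] q6 91.3 F [ 0.1  0.8 -2.6] gap 0.049
shift mm [ -1.    0.4 174.7] len 175
```

```bash
python3 -m pendant '[[[42,0,0,10,0],[42,0,0,25,0],[42,0,0,40,0],[42,0,0,40,0],[42,0,0,30,0],[42,0,0,15,0],[42,0,0,7,0],[42,0,0,3,0],[42,0,0,0,0],[42,0,0,0,0]]]'
python3 go.py .622 -.0901 .051
```

```text
t: 15.6
position: [0.6236, -0.09, 0.0663]
ee_rot: [0.763, 0.646, 0.001, 0.001]
contact_force: [0.4, -0.1, -2.1]
finger_gap: 0.0494
t 15.6 pos [ 0.6236 -0.09    0.0663] yaw x 80.51 tilt z [ 2.7e-03 -4.0e-04 -1.0e+00] q6 91.3 F [ 0.4 -0.1 -2.1] gap 0.0494
shift mm [-0.3 -1.6 15.3] len 15
```

```bash
python3 -m pendant '[[[42,0,-0.7,4,0],[42,0,0,3,0],[42,0,0,2,0],[42,0,0,1,0],[42,0,0,1,0],[42,0,0,0,0],[42,0,0,0,0]]]'
python3 go.py .622 -.0901 .051; python3 -m pendant '[[[42,0,0,1.5,0],[42,0,0,1,0],[42,0,0,0,0]]]'
```

```text
t: 16.3
position: [0.6219, -0.09, 0.0538]
ee_rot: [0.763, 0.646, 0.0, 0.0]
contact_force: [0.3, 0.6, -2.7]
finger_gap: 0.0497
t 16.3 pos [ 0.6219 -0.09    0.0538] yaw x 80.49 tilt z [ 0.  0. -1.] q6 91.3 F [ 0.3  0.6 -2.7] gap 0.0497
shift mm [-0.1  0.1  2.8] len 3
t: 16.6
position: [0.622, -0.09, 0.0515]
ee_rot: [0.763, 0.646, 0.0, 0.0]
contact_force: [-0.5, 0.5, -0.5]
finger_gap: 0.0491
```

```bash
python3 -m pendant '[[[42,0,0,0.8,0],[42,0,0,0,0],[42,0,0,0,0]]]'
```

```text
t: 16.9
position: [0.622, -0.09, 0.0514]
ee_rot: [0.763, 0.646, 0.0, 0.0]
contact_force: [-3.5, 1.2, 4.9]
finger_gap: 0.0494
```

```bash
python3 -m pendant '[[[52,0,0,0,0],[60,0,0,0,0],[75,0,0,0,0],[85,0,0,0,0],[85,0,0,0,0],[85,0,0,-5,0],[85,0,0,-20,0],[85,0,0,-40,0],[85,0,0,-45,0],[85,0,0,-45,0],[85,0,0,-30,0],[85,0,0,-10,0],[85,0,0,0,0],[85,0,0,0,0]]]'
python3 go.py .6064 .3181 .245
python3 - <<'E'
from h import *
s=monitor.get_state();im=eyes.get_image('wrist').copy(); c=cam('wrist',s)
for P in(circ(.622,-.0901,.082,.016),rect(.622,-.0901,.058,.05,.05,np.radians(-9.5)),rect(.622,-.0901,.012,.13,.13,np.radians(-6))):
  cv2.polylines(im,[np.round(proj(c,P)).astype(int)],False,(255,0,255),1)
cv2.imwrite('pics/w5.png',im)
E
```

```text
t: 18.3
position: [0.6211, -0.0898, 0.2438]
ee_rot: [0.763, 0.646, -0.001, -0.001]
contact_force: [-0.1, -0.4, -1.2]
finger_gap: 0.0847
t 18.3 pos [ 0.6211 -0.0898  0.2438] yaw x 80.49 tilt z [-2.6e-03  4.0e-04 -1.0e+00] q6 91.3 F [-0.1 -0.4 -1.2] gap 0.0847
shift mm [399.9 -81.9  -1. ] len 408
```

View pics/w5.png

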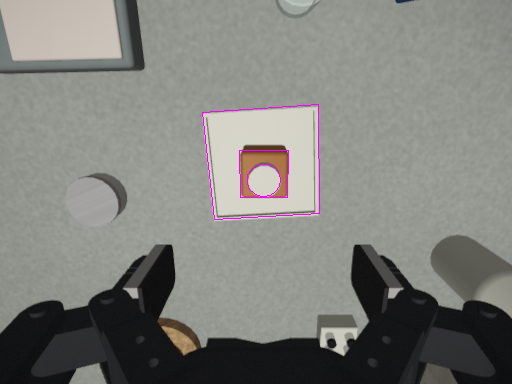

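The square bottle is centred in the tray and matches the overlay. Next the tall bottle.

```bash
python3 -m pendant '[[[85,12,-2.5,0,0],[85,30,-6.1,0,0],[85,40,-8.2,0,0],[85,40,-8.2,0,0],[85,40,-8.2,0,0],[85,40,-8.2,0,0],[85,40,-8.2,0,0],[85,40,-8.2,0,0],[85,40,-8.2,0,0],[85,40,-8.2,0,0],[85,25,-5.1,0,0],[85,12.9,-2.6,0,0],[85,0,0,0,0],[85,0,0,0,0]]]'
python3 go.py .6064 .3181 .105
python3 - <<'E'
from h import *
s=monitor.get_state();im=eyes.get_image('wrist').copy(); c=cam('wrist',s)
cv2.imwrite('pics/w6r.png',im)
for P in(circ(.6064,.3181,.146,.016),circ(.6096,.315,.052,.05)):
  cv2.polylines(im,[np.round(proj(c,P)).astype(int)],False,(255,0,255),1)
cv2.imwrite('pics/w6.png',im)
E
```

```text
t: 19.75
position: [0.6069, 0.3172, 0.2447]
ee_rot: [0.763, 0.646, -0.001, 0.0]
contact_force: [-0.5, -0.6, 0.5]
finger_gap: 0.0848
t 19.75 pos [0.6069 0.3172 0.2447] yaw x 80.47 tilt z [-0.0013 -0.0014 -1.    ] q6 127.1 F [-0.5 -0.6  0.5] gap 0.0848
shift mm [  1.   -0.5 139.7] len 140
```

View pics/w6.png

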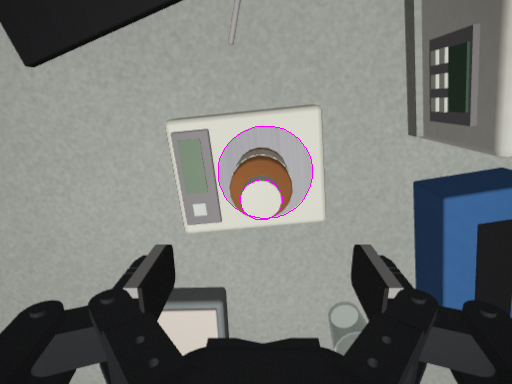

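```bash
python3 -m pendant '[[[85,0.5,-0.3,12,0],[85,0,0,30,0],[85,0,0,40,0],[85,0,0,30,0],[85,0,0,17,0],[85,0,0,7,0],[85,0,0,3,0],[85,0,0,0,0],[85,0,0,0,0]]]'
python3 go.py .6064 .3181 .104
```

```text
t: 20.7
position: [0.6079, 0.3187, 0.1081]
ee_rot: [0.763, 0.646, 0.001, 0.0]
contact_force: [0.3, 0.0, 0.5]
finger_gap: 0.0845
t 20.7 pos [0.6079 0.3187 0.1081] yaw x 80.46 tilt z [ 0.0025  0.0013 -1.    ] q6 127.2 F [0.3 0.  0.5] gap 0.0845
shift mm [-0.8 -1.4  4.1] len 4
```

```bash
python3 -m pendant '[[[85,0,0,1.5,0],[85,0,0,0,0],[70,0,0,0,0],[58,0,0,0,0],[50,0,0,0,0],[48,0,0,0,0],[46,0,0,0,0],[46,0,0,0,0],[46,0,0,0,0]]]' 50
python3 go.py .6064 .3181 .104
python3 -m pendant '[[[46,0,0,0,0],[46,0,0,-5,0],[46,0,0,-15,0],[46,0,0,-30,0],[46,0,0,-35,0],[46,0,0,-30,0],[46,0,0,-20,0],[46,0,0,-8,0],[46,0,0,0,0],[46,0,0,0,0]]]'
python3 go.py .4601 .1053 .245
python3 - <<'E'
from h import *
im=eyes.get_image('side');cv2.imwrite('pics/s5.png',im)
crop(im,90,120,200,150,4,'pics/s5c.png')
E
```

```text
t: 21.6
position: [0.6072, 0.3188, 0.1056]
ee_rot: [0.763, 0.646, 0.0, -0.0]
contact_force: [-1.6, 0.7, 4.3]
finger_gap: 0.0523
t 21.6 pos [0.6072 0.3188 0.1056] yaw x 80.5 tilt z [ 7.e-04  6.e-04 -1.e+00] q6 127.2 F [-1.6  0.7  4.3] gap 0.0523
shift mm [-0.8 -0.6  1.6] len 2
t: 22.6
position: [0.6064, 0.3181, 0.2459]
ee_rot: [0.763, 0.646, -0.002, -0.0]
contact_force: [-0.9, 0.4, -2.4]
finger_gap: 0.0527
t 22.6 pos [0.6064 0.3181 0.2459] yaw x 80.49 tilt z [-0.0029 -0.0016 -1.    ] q6 127.2 F [-0.9  0.4 -2.4] gap 0.0527
shift mm [-234.1 -109.1    1.7] len 258
```

View pics/s5c.png

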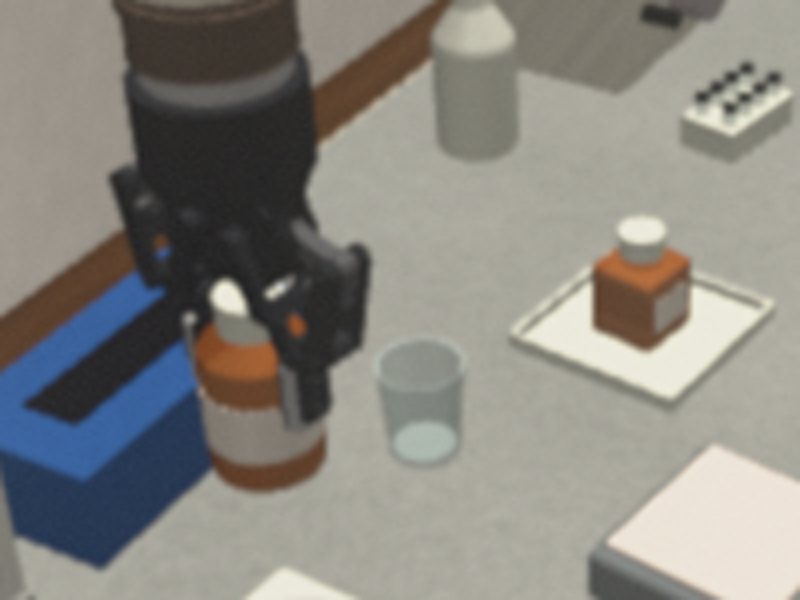

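```bash
python3 -m pendant '[[[46,-9,-4,0,0],[46,-22,-10,0,0],[46,-34,-16,0,0],[46,-38,-18,0,0],[46,-38,-18,0,0],[46,-36,-17,0,0],[46,-28,-13,0,0],[46,-18,-8,0,0],[46,-8,-4,0,0],[46,-3,-1,0,0],[46,0,0,0,0],[46,0,0,0,0]]]'
python3 go.py .4601 .1053 .110
```

```text
t: 23.85
position: [0.4614, 0.1064, 0.2477]
ee_rot: [0.763, 0.646, 0.0, -0.0]
contact_force: [-0.2, -0.3, -2.2]
finger_gap: 0.0525
t 23.85 pos [0.4614 0.1064 0.2477] yaw x 80.53 tilt z [-1.e-04  2.e-04 -1.e+00] q6 112.4 F [-0.2 -0.3 -2.2] gap 0.0525
shift mm [ -1.3  -1.  137.7] len 138
```

```bash
python3 -m pendant '[[[46,0,0,10,0],[46,0,0,25,0],[46,0,0,35,0],[46,0,0,30,0],[46,0,0,18,0],[46,0,0,8,0],[46,0,0,4,0],[46,0,0,0,0],[46,0,0,0,0],[46,0,0,0,0]]]'
python3 go.py .4601 .1053 .0976
```

```text
t: 24.85
position: [0.4617, 0.106, 0.1191]
ee_rot: [0.763, 0.646, 0.001, 0.001]
contact_force: [-0.6, -0.1, -1.7]
finger_gap: 0.0527
t 24.85 pos [0.4617 0.106  0.1191] yaw x 80.49 tilt z [ 2.2e-03  6.0e-04 -1.0e+00] q6 112.4 F [-0.6 -0.1 -1.7] gap 0.0527
shift mm [-1.  -1.5 21.5] len 22
```

```bash
python3 -m pendant '[[[46,-1,-1.4,6,0],[46,0,0,5,0],[46,0,0,3,0],[46,0,0,2,0],[46,0,0,1,0],[46,0,0,0,0],[46,0,0,0,0]]]'
python3 go.py .4601 .1053 .0976; python3 -m pendant '[[[46,0,0,1,0],[46,0,0,1,0],[46,0,0,0,0]]]'
```

```text
t: 25.55
position: [0.4594, 0.105, 0.1011]
ee_rot: [0.763, 0.646, 0.0, 0.0]
contact_force: [-0.3, -0.1, -2.1]
finger_gap: 0.0526
t 25.55 pos [0.4594 0.105  0.1011] yaw x 80.49 tilt z [ 2.e-04  0.e+00 -1.e+00] q6 112.4 F [-0.3 -0.1 -2.1] gap 0.0526
shift mm [0.4 0.7 3.5] len 4
t: 25.85
position: [0.4591, 0.105, 0.0989]
ee_rot: [0.763, 0.646, -0.0, -0.0]
contact_force: [0.1, 0.6, -1.3]
finger_gap: 0.0523
```

```bash
python3 -m pendant '[[[46,0,0.7,0.8,0],[46,0,0,0,0],[46,0,0,0,0]]]';python3 -m pendant '[[[46,0,0,0.7,0],[46,0,0,0,0],[46,0,0,0,0]]]'
```

```text
t: 26.15
position: [0.46, 0.1049, 0.0982]
ee_rot: [0.763, 0.646, -0.0, -0.0]
contact_force: [-0.5, 0.7, -1.7]
finger_gap: 0.0526
t: 26.45
position: [0.46, 0.1049, 0.0975]
ee_rot: [0.763, 0.646, 0.0, 0.0]
contact_force: [0.1, -0.5, -0.3]
finger_gap: 0.0523
```

```bash
python3 -m pendant '[[[46,0,0,0.7,0],[46,0,0,0,0],[46,0,0,0,0]]]'
```

```text
t: 26.75
position: [0.46, 0.1049, 0.0975]
ee_rot: [0.763, 0.646, 0.0, 0.0]
contact_force: [-1.9, -0.4, 5.4]
finger_gap: 0.0527
```

Contact at the expected height. Releasing and lifting.

```bash
python3 -m pendant '[[[56,0,0,0,0],[63,0,0,0,0],[75,0,0,0,0],[85,0,0,0,0],[85,0,0,0,0],[85,0,0,-5,0],[85,0,0,-20,0],[85,0,0,-35,0],[85,0,0,-35,0],[85,0,0,-30,0],[85,0,0,-17,0],[85,0,0,-5,0],[85,0,0,0,0],[85,0,0,0,0]]]'
python3 go.py .4331 -.3385 .245
python3 - <<'E'
from h import *
s=monitor.get_state();im=eyes.get_image('wrist').copy(); c=cam('wrist',s)
for P in(circ(.4601,.1053,.138,.016),rect(.4601,.1053,.044,.108,.108,np.radians(-8))):
  cv2.polylines(im,[np.round(proj(c,P)).astype(int)],False,(255,0,255),1)
cv2.imwrite('pics/w7.png',im)
E
```

```text
t: 28.15
position: [0.4593, 0.1047, 0.2427]
ee_rot: [0.763, 0.646, -0.001, -0.0]
contact_force: [-0.5, 0.4, -0.2]
finger_gap: 0.0847
t 28.15 pos [0.4593 0.1047 0.2427] yaw x 80.49 tilt z [-2.e-03 -4.e-04 -1.e+00] q6 112.4 F [-0.5  0.4 -0.2] gap 0.0847
shift mm [-441.5   47.4   -2. ] len 444
```

View pics/w7.png

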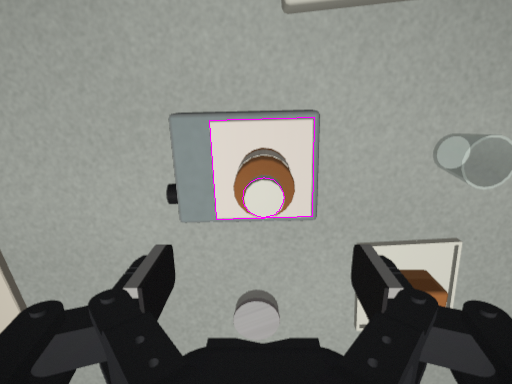

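The tall bottle is centred on the plate. Back to the jar, with a shift of (-441.5, 47.4).

```bash
python3 -m pendant '[[[85,-12,1.3,0,0],[85,-30,3.2,0,0],[85,-44,4.7,0,0],[85,-44,4.7,0,0],[85,-44,4.7,0,0],[85,-44,4.7,0,0],[85,-44,4.7,0,0],[85,-44,4.7,0,0],[85,-44,4.7,0,0],[85,-44,4.7,0,0],[85,-30,3.2,0,0],[85,-13,1.6,0,0],[85,-4.5,0.5,0,0],[85,0,0,0,0],[85,0,0,0,0]]]'
python3 go.py .4331 -.3385 .053
python3 - <<'E'
from h import *
s=monitor.get_state();im=eyes.get_image('wrist').copy(); c=cam('wrist',s)
for P in(circ(.4331,-.3385,.076,.032),circ(.4331,-.3381,.018,.055)):
  cv2.polylines(im,[np.round(proj(c,P)).astype(int)],False,(255,0,255),1)
crop(im,180,90,160,140,5,'pics/w8.png')
E
```

```text
t: 29.7
position: [0.4337, -0.3371, 0.2437]
ee_rot: [0.763, 0.647, 0.0, -0.001]
contact_force: [0.2, 0.3, -0.1]
finger_gap: 0.0852
t 29.7 pos [ 0.4337 -0.3371  0.2437] yaw x 80.57 tilt z [-6.e-04  9.e-04 -1.e+00] q6 61.6 F [ 0.2  0.3 -0.1] gap 0.0852
shift mm [ -1.6  -0.3 190.7] len 191
```

View pics/w8.png

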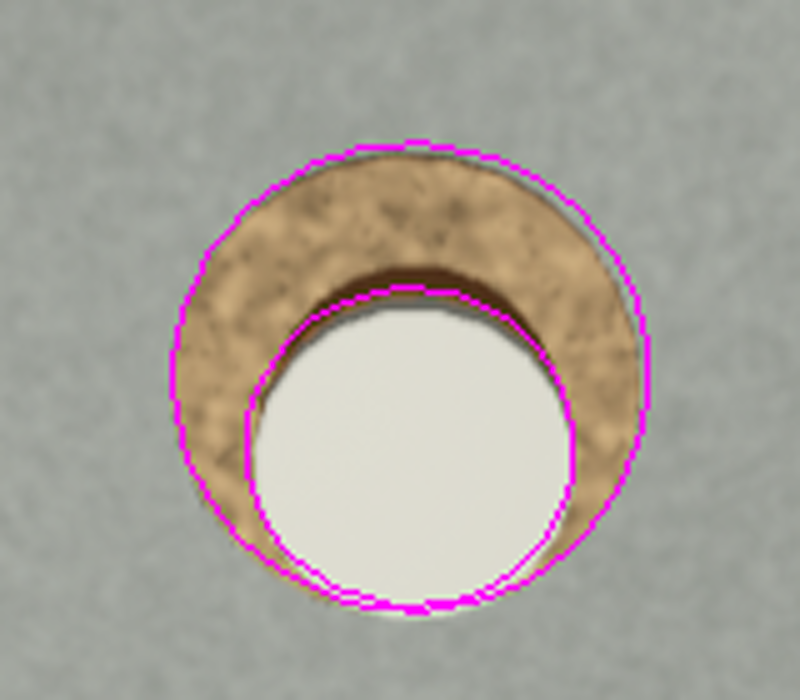

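```bash
python3 -m pendant '[[[85,-2.2,0,12,0],[85,0,0,30,0],[85,0,0,42,0],[85,0,0,42,0],[85,0,0,35,0],[85,0,0,18,0],[85,0,0,7,0],[85,0,0,3,0],[85,0,0,0,0],[85,0,0,0,0]]]'
python3 go.py .4331 -.3395 .053
```

```text
t: 30.75
position: [0.4343, -0.3411, 0.0562]
ee_rot: [0.763, 0.646, 0.0, 0.001]
contact_force: [-0.1, -0.6, -0.0]
finger_gap: 0.0849
t 30.75 pos [ 0.4343 -0.3411  0.0562] yaw x 80.51 tilt z [ 0.0022 -0.0017 -1.    ] q6 61.3 F [-0.1 -0.6 -0. ] gap 0.0849
shift mm [ 1.4 -1.5  3.2] len 4
```

```bash
python3 -m pendant '[[[85,1,-1,1,0],[85,0,0,0,0],[75,0,0,0,0],[66,0,0,0,0],[60,0,0,0,0],[58,0,0,0,0],[58,0,0,0,0],[58,0,0,0,0],[58,0,0,0,0]]]' 50
python3 go.py .4331 -.3395 .053
python3 -m pendant '[[[58,0,0,0,0],[58,0,0,-5,0],[58,0,0,-15,0],[58,0,0,-35,0],[58,0,0,-40,0],[58,0,0,-40,0],[58,0,0,-30,0],[58,0,0,-20,0],[58,0,0,-5,0],[58,0,0,0,0],[58,0,0,0,0]]]'
python3 go.py .6096 .315 .245
python3 - <<'E'
from h import *
s=monitor.get_state();cv2.imwrite('pics/w9.png',eyes.get_image('wrist'))
E
```

```text
t: 31.65
position: [0.4329, -0.3397, 0.0547]
ee_rot: [0.763, 0.646, 0.0, 0.001]
contact_force: [-0.4, 1.4, 6.0]
finger_gap: 0.0642
t 31.65 pos [ 0.4329 -0.3397  0.0547] yaw x 80.49 tilt z [ 1.e-03 -8.e-04 -1.e+00] q6 61.4 F [-0.4  1.4  6. ] gap 0.0642
shift mm [0.2 0.1 1.7] len 2
t: 32.75
position: [0.4319, -0.3389, 0.242]
ee_rot: [0.763, 0.646, -0.0, -0.002]
contact_force: [-0.1, 0.2, -2.9]
finger_gap: 0.0648
t 32.75 pos [ 0.4319 -0.3389  0.242 ] yaw x 80.49 tilt z [-0.0025  0.0019 -1.    ] q6 61.4 F [-0.1  0.2 -2.9] gap 0.0648
shift mm [674.3  67.2  -2.2] len 678
```

View pics/w9.png

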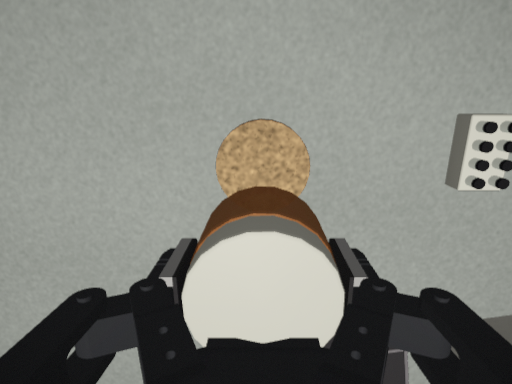

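```bash
python3 -m pendant '[[[58,10,1,0,0],[58,25,2.5,0,0],[58,40,4,0,0],[58,40,4,0,0],[58,40,4,0,0],[58,40,4,0,0],[58,40,4,0,0],[58,40,4,0,0],[58,40,4,0,0],[58,40,4,0,0],[58,40,4,0,0],[58,40,4,0,0],[58,40,4,0,0],[58,40,4,0,0],[58,40,4,0,0],[58,40,4,0,0],[58,35,3.5,0,0],[58,25,2.5,0,0],[58,13,1.3,0,0],[58,6.3,0.4,0,0]]]'
python3 -m pendant '[[[58,0,0,0,0],[58,0,0,0,0]]]'
python3 go.py .6096 .315 .245
python3 - <<'E'
from h import *
s=monitor.get_state();im=eyes.get_image('wrist').copy(); c=cam('wrist',s)
for P in(circ(.6096,.315,.052,.05),):
  cv2.polylines(im,[np.round(proj(c,P)).astype(int)],False,(255,0,255),1)
cv2.imwrite('pics/w10.png',im)
E
```

```text
t: 34.8
position: [0.6093, 0.3166, 0.2418]
ee_rot: [0.763, 0.647, -0.001, -0.001]
contact_force: [-0.3, -0.5, -2.0]
finger_gap: 0.0643
t: 35.0
position: [0.6098, 0.314, 0.2433]
ee_rot: [0.763, 0.646, -0.001, -0.0]
contact_force: [0.0, -0.5, -1.3]
finger_gap: 0.0647
t 35.0 pos [0.6098 0.314  0.2433] yaw x 80.47 tilt z [-1.1e-03 -9.0e-04 -1.0e+00] q6 126.8 F [ 0.  -0.5 -1.3] gap 0.0647
shift mm [ 1.  -0.4 -1.7] len 2
```

View pics/w10.png

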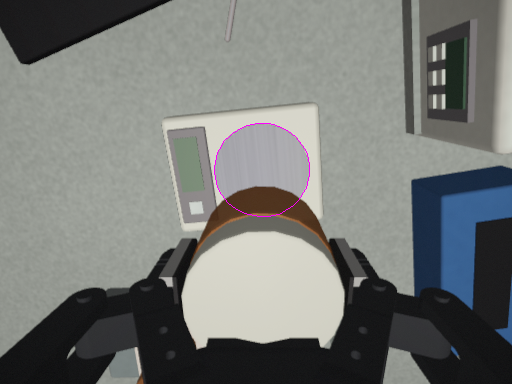

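```bash
python3 -m pendant '[[[58,0.6,-0.3,10,0],[58,0,0,25,0],[58,0,0,35,0],[58,0,0,32,0],[58,0,0,20,0],[58,0,0,10,0],[58,0,0,5,0],[58,0,0,2,0],[58,0,0,0,0],[58,0,0,0,0]]]'
python3 go.py .6096 .315 .0887
```

```text
t: 36.05
position: [0.6109, 0.3155, 0.1064]
ee_rot: [0.763, 0.646, 0.001, 0.0]
contact_force: [-0.1, -0.7, -0.7]
finger_gap: 0.0644
t 36.05 pos [0.6109 0.3155 0.1064] yaw x 80.49 tilt z [ 0.0024  0.0013 -1.    ] q6 126.8 F [-0.1 -0.7 -0.7] gap 0.0644
shift mm [-0.8 -1.2 17.7] len 18
```

```bash
python3 -m pendant '[[[58,0,-0.5,4,0],[58,0,0,4,0],[58,0,0,3,0],[58,0,0,2,0],[58,0,0,1,0],[58,0,0,0,0],[58,0,0,0,0]]]'
python3 go.py .6096 .315 .0887; python3 -m pendant '[[[58,0,0,1,0],[58,0,0,0.7,0],[58,0,0,0,0]]]'
```

```text
t: 36.75
position: [0.6096, 0.3153, 0.0909]
ee_rot: [0.763, 0.646, 0.0, 0.0]
contact_force: [0.3, 0.1, -1.6]
finger_gap: 0.0644
t 36.75 pos [0.6096 0.3153 0.0909] yaw x 80.49 tilt z [ 1.e-04  0.e+00 -1.e+00] q6 126.9 F [ 0.3  0.1 -1.6] gap 0.0644
shift mm [-0.3  0.   2.2] len 2
t: 37.05
position: [0.6095, 0.3152, 0.089]
ee_rot: [0.763, 0.646, -0.0, -0.0]
contact_force: [-0.7, 0.2, -2.2]
finger_gap: 0.0644
```

```bash
python3 -m pendant '[[[58,0,0,0.8,0],[58,0,0,0,0],[58,0,0,0,0]]]'; python3 -m pendant '[[[58,0,0,0.7,0],[58,0,0,0,0],[58,0,0,0,0]]]'
```

```text
t: 37.35
position: [0.6096, 0.3153, 0.0887]
ee_rot: [0.763, 0.646, 0.0, 0.0]
contact_force: [-0.7, -0.6, 1.6]
finger_gap: 0.0644
t: 37.65
position: [0.6096, 0.3153, 0.0887]
ee_rot: [0.763, 0.646, 0.0, 0.0]
contact_force: [-2.7, -1.8, 5.0]
finger_gap: 0.0646
```

Contact. Releasing, lifting and backing away.

```bash
python3 -m pendant '[[[68,0,0,0,0],[75,0,0,0,0],[85,0,0,0,0],[85,0,0,0,0],[85,0,0,0,0],[85,0,0,-5,0],[85,0,0,-20,0],[85,0,0,-35,0],[85,0,0,-40,0],[85,0,0,-30,0],[85,0,0,-20,0],[85,0,0,-5,0],[85,0,0,0,0],[85,0,0,0,0]]]'
python3 - <<'E'
from h import *
s=monitor.get_state();im=eyes.get_image('wrist').copy(); c=cam('wrist',s)
for P in(circ(.6096,.315,.052,.05),circ(.6096,.315,.110,.032)):
  cv2.polylines(im,[np.round(proj(c,P)).astype(int)],False,(255,0,255),1)
cv2.imwrite('pics/w11.png',im)
E
python3 -m pendant '[[[85,-15,-10,0,0],[85,-30,-15,0,0],[85,-40,-20,0,0],[85,-40,-20,0,0],[85,-40,-20,0,0],[85,-40,-20,0,0],[85,-40,-20,0,0],[85,-40,-20,0,0],[85,-40,-20,0,0],[85,-40,-15,0,0],[85,-40,-5,0,0],[85,-40,0,0,0],[85,-40,0,0,0],[85,-20,0,0,0],[85,0,0,0,0],[85,0,0,0,0]]]'
python3 - <<'E'
from h import *
for n in ("side","top"): cv2.imwrite(f"pics/{n}9.png", eyes.get_image(n))
E
```

```text
t: 39.05
position: [0.609, 0.3149, 0.2409]
ee_rot: [0.763, 0.646, -0.001, -0.0]
contact_force: [0.1, -1.1, 0.0]
finger_gap: 0.0851
t: 40.7
position: [0.3429, -0.1519, 0.2416]
ee_rot: [0.764, 0.646, -0.0, -0.001]
contact_force: [-0.2, -0.4, 0.2]
finger_gap: 0.0851
```

View pics/w11.png

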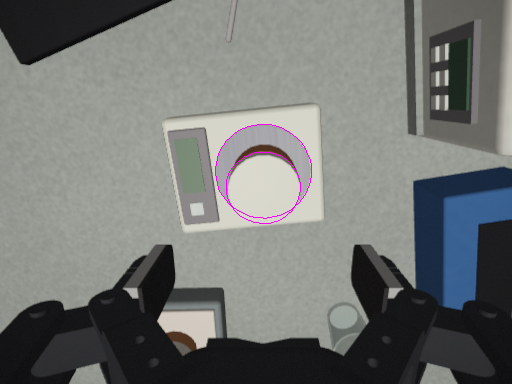

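View pics/side9.png

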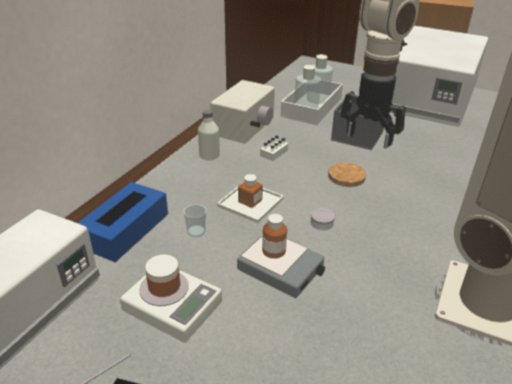

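View pics/top9.png

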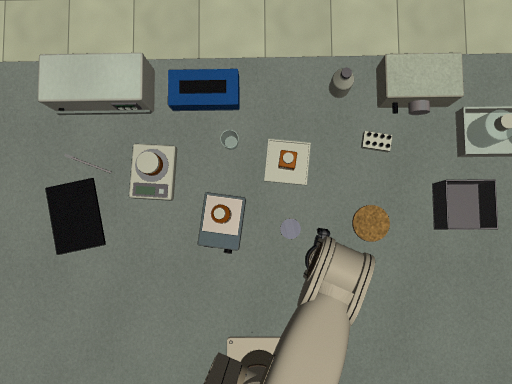

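Run:
```python
import cv2,numpy as np
a=cv2.imread('pics/top0.png').astype(int);b=cv2.imread('pics/top9.png').astype(int)
for n,(u,v) in dict(beaker=(229,139),rack=(377,141),tin=(291,229),cork=(371,223)).items():
    print(n,abs(a-b)[v-18:v+18,u-22:u+22].mean().round(2))
from plant import ticket; print(ticket.finish_job())
```

```text
beaker 1.31
rack 1.41
tin 1.37
cork 1.41
the job is handed in; nothing more can be done
None
```

The job is handed in. All three containers are on their next stations, and it took about 41 s of the 125 s allowed.

**Order:** I parked the jar on the cork disc and let go. Then I moved the square bottle to the tray and the tall bottle to the stirrer, and finally the jar from the cork to the balance pan. Each one was lowered until the tool felt contact (about 5 N or less) before the gripper opened.

**Last checks:**
- **Placing:** in the wrist pictures taken after each release, all three containers stood upright and within about 2 mm of the middle of their stations. The jar on the pan was the last one checked.
- **Cork and bystanders:** the cork disc is empty. The before and after top pictures differ only by noise around the beaker, vial rack, filter tin and cork.
- **Robot:** the arm stands clear with the gripper open and touches nothing.

No check failed. The only disagreements were about 1–2 mm between the camera views and in repeated pose readings.

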